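Slide the cutlery box shut and latch it

ROBOT

A 6-joint arm with a two-finger parallel gripper is mounted at the origin on the work surface; the furniture and walls round the work are solid. World frame = base frame: x ahead of the robot, y to its left, z up, the work surface at z = 0. Lengths are in m, angles in rad, forces in N, time in s.
With the tool pointing down it reaches from about 0.35 to 0.775 m from the base axis. Payload 7.3 kg.
Tool frame: the origin (TCP) lies midway between the tips of the shut fingers; the grasp point (between the pads) lies 19 mm behind it; z points along the fingers, y is the line along which they close (so a half turn about z gives the same grasp; the last joint's range is limited). The gripper opens to 92 mm and grips with 3 to 60 N. Pads are 19 mm wide; open, the fingers measure 130 mm over their backs; the gripper's body (75 mm by 190 mm) begins 47 mm behind the grasp point.
Start: joints at [-1.254, 0.342, 1.524, -0, 1.275, -0.146], TCP at [0.234, -0.47, 0.227] pointing down, gripper open.
Joint ranges: [-2.53, 2.53], [-0.77, 2.02], [0.04, 2.7], [-1, 4.14], [0.28, 2.66], [-3.11, 3.11]. Speed limits (rad/s): [2.57, 2.57, 3.14, 3.14, 3.14, 3.14].

INTERFACE

Orientations are given as [roll, pitch, yaw] about the fixed x, y, z axes, in that order (R = Rz(yaw) Ry(pitch) Rx(roll)).
In Python, from station import manip gives the robot as it stands. The module is installed in compiled form; this text tells all that it offers.
- The arm moves only by the tool carry_out, never from a script. Its argument "deltas" is a list of rows, each a list of 4 numbers: the shift along the tool's x, y, z as a fraction of full scale, then the turn about the tool's z as a fraction of full scale. In form: [[dx, dy, dz, yaw], ...]. A call has 1 to 20 rows; each row is the pose to reach, as a shift and turn from the pose commanded when the call began, along the tool's axes at that moment; what a row does not reach only later rows make up. Full scale, the value 1, is 0.1 m for a shift and 1.5 rad for a turn. A row lasts 1/12 s, in which the tool goes at most 41.7 mm and 7.16 degrees, less where a joint would pass 70% of its speed; a pose out of reach is approached as far as the arm can. A call with a number of a shift or a turn outside -1 to 1 is refused whole. A call with a gripper value outside its range is refused whole. "grip" is the closure, from -1 (fully open) to 1 (shut), set as the call begins (left out, the last holds). The fingers move at their own pace and stop on an object; "newtons" is the grip in N (left out, the last holds). Time passes only in rows, so rows that repeat a pose let the fingers close. It gives the time, the measured TCP pose, the force, the opening and the grip force at its end, in the units of the state.
- manip.get_obs(): the state, without advancing time (a new reading comes with each control period).
- manip.capture(name): name is "scene" or "top" or "wrist"; returns (picture, depth): 400x640x3 uint8, red, green, blue; 400x640 float32, m along the optical axis (not along the pixel's ray), 0 where there is no reading.
- manip.calibration(name): a dict with "camera_matrix" (3x3 intrinsics, pixels), "k1" (the pictures are not rectified: a ray, as slopes to the right and down, at radius r is drawn at 1 + k1 r^2 times it, then the intrinsics apply), "R" (3x3) and "t" (3): a world point X has camera coordinates R X + t. Camera axes: x right, y down, z forward; pixel columns grow to the right and rows downward; lengths in m; the calibration is good to about 2 mm. A picture is of the moment at which its call begins: read the wrist's pose just before it. calibration takes no time and is no camera call; for the wrist camera it gives the pose at the moment of the call.
- manip.job_done(): hands the job in; it is judged then, once.
The state is a dict: "t": time; "joint_pos": joint angles; "joint_vel": joint speeds; "joint_torque": joint torques, N m; "tool_pos": TCP position; "ee_rot": TCP orientation; "ft_force": force on the tool from outside, world axes, zero at the start; "wrist_torque": the same for the moment, N m; "gripper_width": opening from 0.0 (shut) to 1.0 (fully open); "gripper_force": force on a finger pad.
Only numpy, scipy, OpenCV 4.12 (cv2) and the standard library are available. Lean on these libraries where they do the work, as an engineer would, in place of code of your own. Each camera call takes 0.05 s, during which the arm holds its last target. There are 200 camera calls.

TASK

Close the wooden cutlery box: push its sliding lid fully home, flip the steel latch loop over so that it hooks behind the keeper on the lid, then throw the latch lever over and press it down flat until it is locked. Do not knock over or push away the things standing round the box.

Things in the scene. Friction and masses are not known exactly. Their poses are not given: they have to be found in the camera images.
- chest: Fixed cutlery box of light wood, 250 (x) x 110 (y) x 80 mm high. Origin: centre of its underside; z up; +x runs along the box from the mouth where the lid slides in to the latch end. For x>-5 mm it has a fixed deck, top at z=70, with the latch on it; for x<-5 the lid slides in grooves. Side walls with inward lips stand to z=80 along both long sides (free between y=-39 and +39).
- lid: Loose sliding lid of light wood, 120 (x) x 90.5 (y) x 10 mm, already started in the grooves (1.7 mm play each side, 2 mm in height); slides easily. Origin: centre of its underside, axes along the box's. Fully home its origin is at x=-65, z=60 mm in the box's frame, its end against the deck. It starts 30 to 60 mm short of that (further to -x).
- batten (a point): Top centre of the wooden batten on the lid: 14 (x) x 66 (y) mm, standing 16 mm above the lid's top, centred 10 mm from the lid's outer (-x) end. Its -x face, 7 mm from this point, is where to push the lid towards +x.
- keeper (a point): Seat of the middle of the hooked bar, 3.5 mm above the lid's top, on the -x side of the steel keeper: an upright 34 mm wide (y), 14 mm high, fixed on the lid, with a lip at its top overhanging 4.5 mm to -x. The bar must come down with its centre at least 5 mm to -x of this point; it slides under the lip when drawn to +x.
- latch_pivot (a point): Axis of the latch lever (parallel to the box's y): box frame x=35, z=82 mm, 12 mm above the deck.
- latch_lever (a joint): Angle of the steel lever (26 mm wide, 80 mm long from its pivot): 0 = flat, pointing to +x of the box, shut; 1.57 = upright; 2.18 = open stop, leaning over the lid. Starts at 1.4 to 1.95, stays where left (0.7 N at the tip moves it). With the loop hooked it takes 2 to 3 N at the tip until about 0.3, where the spring passes the toggle point and pulls it shut.
- lever_tip (a point): End of the lever, 80 mm from its pivot.
- loop_pin (a point): Pin on the lever on which the loop swings freely, 18 mm from the lever's pivot, 10 degrees nearer to shut than the lever's own line. The loop starts folded back against a stop 49 degrees to the +x side of the lever's line; swung to -x past upright it falls forward on the lid.
- loop_bar (a point): Middle of the loop's cross bar: round, 6.6 mm thick, 49 mm long along the box's y, 75 mm from the pin (springs up to 9 mm longer); the two arms straddle the lever. With lid home and lever at its open stop the bar falls about 18 mm to -x of the keeper seat; with the lever near upright it may land on the keeper, and drops behind it once the lever is pushed to the open stop.
- teaspoon: Bystander: teaspoon 132 mm long lying on the worktop beside the box.
- spice_jar: Bystander: spice jar, 45 mm across, 106 mm high, beside the box.
- tin: Bystander: food tin, 58 mm across, 72 mm high, beside the box.
Mind the look-alikes: they are no part of the job. What is meant by the lid is not green or red, and is the larger of those in its own colour.

How it is judged:
By the outcome, as a careful person would: the job done as asked, in the order asked, and still so for the second after the job is handed in, with the robot touching nothing.
It also fails if it takes over 61 s, if anything falls off the work surface, if the arm or the gripper's body presses on something with over 40 N, if the wrist force passes 120 N, or if a joint passes its speed limit or range.

## Working session

There is one attempt and no reset: what is moved stays moved. The work goes in short steps, Python scripts to look and compute and a tool call to move; the robot and the scene stay as the last step left them, time stands still between calls to the robot, and variables do not carry over. Pictures are saved under pics/ and viewed, at most 10 in all, crops included, and the job is handed in when it is done.

Besides the shell and the picture viewer there is one more tool, called after "Request:" as a command line: name --pt "numbers of a row" for each row, then --argument value for the rest. carry_out: Moves the arm, as the interface text tells. Shift numbers are shares of 0.1 m and turn numbers shares of 1.5 rad, none past 1 either way. Its arguments: {"type":"object","properties":{"deltas":{"type":"array","items":{"type":"array","items":{"type":"number","minimum":-1,"maximum":1}}},"grip":{"type":"number"},"newtons":{"type":"number"}},"required":["deltas"]}

```bash
mkdir -p pics; cat > h.py <<'E'
import numpy as np, cv2
from station import manip
def save(n,f):
    p,d=manip.capture(n); c=manip.calibration(n); cv2.imwrite(f'pics/{f}.png',cv2.cvtColor(p,cv2.COLOR_RGB2BGR)); np.savez(f'pics/{f}.npz',p=p,d=d,K=c['camera_matrix'],k1=c['k1'],R=c['R'],t=c['t']); return p,d
def ray(z,u,v):
    K=z['K'];k1=float(z['k1']);a=np.array([(u-K[0,2])/K[0,0],(v-K[1,2])/K[1,1]]);b=a.copy()
    for _ in range(20): b=a/(1+k1*(b@b))
    return np.array([b[0],b[1],1.])
def onplane(z,u,v,h):
    R=z['R'];o=-R.T@z['t'];d=R.T@ray(z,u,v);return o+d*(h-o[2])/d[2]
def bydepth(z,u,v,r=1):
    w=z['d'][int(v)-r:int(v)+r+1,int(u)-r:int(u)+r+1];w=w[w>0];return z['R'].T@(ray(z,u,v)*np.median(w)-z['t'])
def proj(z,X):
    c=z['R']@np.array(X)+z['t'];s=c[:2]/c[2];s=s*(1+float(z['k1'])*(s@s));return z['K'][:2,:2]@s+z['K'][:2,2]
def load(f): return dict(np.load(f'pics/{f}.npz'))
E
python3 - <<'E'
from h import *
a,_=save('scene','s0');b,_=save('top','t0')
o=manip.get_obs();print(o['t'],o['tool_pos'],o['ee_rot'],o['gripper_width'])
E
```

```text
0.1 [ 0.23429028 -0.46942541  0.22612511] [-3.14026762e+00 -1.92708521e-04  4.62783206e-01] 1.0010339214818231
```

View pics/s0.png

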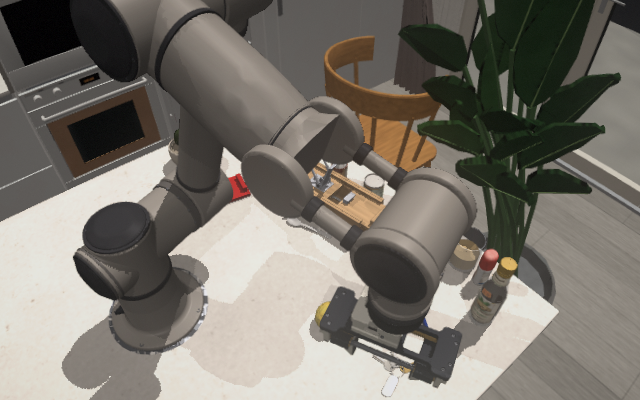

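View pics/t0.png

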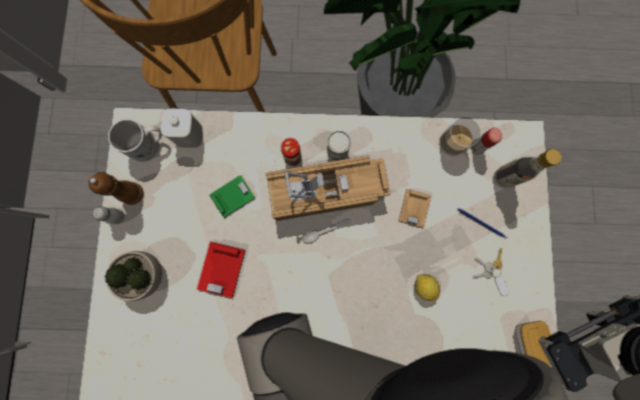

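The top view shows the box at (325,188), with its latch at the left (300,187) and the lid with batten at the right (batten about (383,178)). The lid candidates are:
- wood lid in the box, (360,183)
- small wood lid, (415,208)
- green lid, (232,196)
- red lid, (220,270)

The one in the box fits because it is wood and the larger of the two in that colour. I'll confirm it in a crop.

```bash
python3 - <<'E'
from h import *
z=load('t0');im=cv2.cvtColor(z['p'],cv2.COLOR_RGB2BGR)[120:260,255:440]
cv2.imwrite('pics/c0.png',cv2.resize(im,None,fx=4.2,fy=4.2,interpolation=cv2.INTER_CUBIC))
print(-z['R'].T@z['t'])
for u,v in [(345,184),(383,178),(315,200),(290,147),(338,142),(362,182),(415,208)]: print(u,v,bydepth(z,u,v).round(4))
E
```

```text
[ 0.35627553 -0.00548678  0.9314775 ]
345 184 [ 0.5245 -0.065   0.0838]
383 178 [ 0.5408 -0.1536  0.0872]
315 200 [0.4865 0.0042 0.0708]
290 147 [0.6031 0.0652 0.1072]
338 142 [ 0.6305 -0.0472  0.0695]
362 182 [ 0.5332 -0.1064  0.0704]
415 208 [ 0.4829 -0.2489  0.0077]
```

View pics/c0.png

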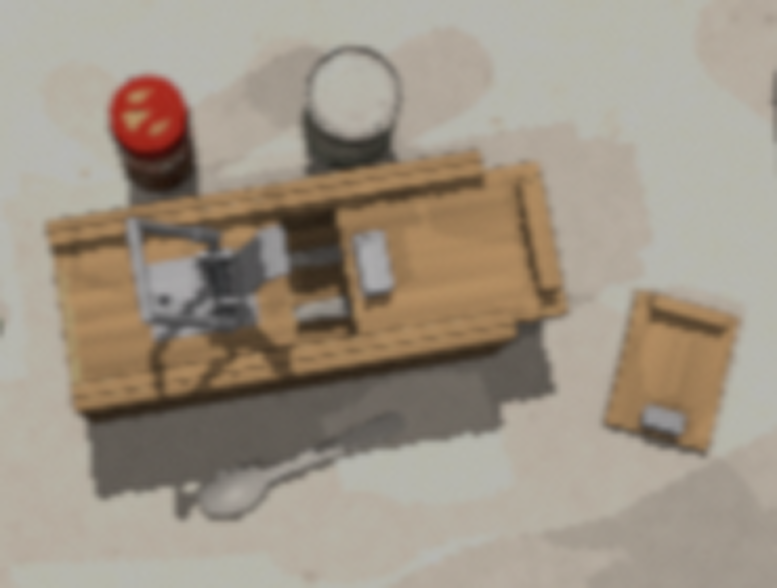

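The crop confirms it: the large wood lid is in the box, with its keeper at crop (373,263) and batten at (540,235). The latch is on the left, leaning over the lid, with its loop folded back. Next I'll fit the box pose.

```bash
python3 - <<'E'
from h import *
z=load('t0')
P=[];
for v in range(150,225):
  for u in range(258,400):
    if z['d'][v,u]>0:
      X=bydepth(z,u,v,0); P.append([*X,u,v])
P=np.array(P); w=P[(abs(P[:,2]-.08)<.004)]
# wood colour
c=np.array([z['p'][int(v),int(u)] for u,v in w[:,3:]]).astype(int); w=w[(c[:,0]-c[:,2]>40)&(w[:,1]>-.135)]
r=cv2.minAreaRect((w[:,:2]*1000).astype(np.float32)); print(r,len(w)); print(cv2.boxPoints(r))
# manual corners on z=.08 plane (wall top outer)
for a,b in [(47,225),(480,155),(78,408),(515,325)]: print(onplane(z,255+a/4.2,120+b/4.2,.08).round(4))
for n,(a,b,h) in dict(bat0=(520,180,.086),bat1=(548,290,.086),lidend0=(540,165,.07),lidend1=(563,310,.07),lidfront0=(337,210,.07),lidfront1=(355,325,.07),keep0=(357,235,.084),keep1=(368,292,.084)).items(): print(n,onplane(z,255+a/4.2,120+b/4.2,h).round(4))
hi=P[P[:,2]>.095]
for q in hi[(hi[:,0]<.57)]: print(q.round(3))
E
```

```text
((519.3113403320312, -8.663421630859375), (110.53726959228516, 246.9897918701172), 11.221433639526367) 1314
[[ 441.06705   101.7152  ]
 [ 489.1316   -140.55273 ]
 [ 597.55566  -119.042046]
 [ 549.4911    123.22589 ]]
[0.5448 0.121  0.08  ]
[ 0.5926 -0.122   0.08  ]
[0.4422 0.0987 0.08  ]
[ 0.4956 -0.1423  0.08  ]
bat0 [ 0.5772 -0.1438  0.086 ]
bat1 [ 0.5148 -0.1596  0.086 ]
lidend0 [ 0.5906 -0.1579  0.07  ]
lidend1 [ 0.5066 -0.1711  0.07  ]
lidfront0 [ 0.5606 -0.042   0.07  ]
lidfront1 [ 0.4946 -0.0536  0.07  ]
keep0 [ 0.5433 -0.0529  0.084 ]
keep1 [ 0.5111 -0.0597  0.084 ]
[5.30e-01 6.60e-02 1.66e-01 2.86e+02 1.72e+02]
[5.30e-01 6.40e-02 1.66e-01 2.87e+02 1.72e+02]
[5.32e-01 6.30e-02 1.61e-01 2.88e+02 1.72e+02]
[5.32e-01 6.10e-02 1.59e-01 2.89e+02 1.72e+02]
[5.34e-01 5.90e-02 1.53e-01 2.90e+02 1.72e+02]
[5.28e-01 6.80e-02 1.67e-01 2.85e+02 1.73e+02]
[5.28e-01 6.60e-02 1.67e-01 2.86e+02 1.73e+02]
[5.28e-01 6.40e-02 1.66e-01 2.87e+02 1.73e+02]
[5.29e-01 6.20e-02 1.63e-01 2.88e+02 1.73e+02]
[5.30e-01 6.10e-02 1.57e-01 2.89e+02 1.73e+02]
[5.30e-01 5.90e-02 1.57e-01 2.90e+02 1.73e+02]
[5
[... 19468 characters left out ...]
5e-01 2.80e-02 1.20e-01 3.04e+02 1.97e+02]
[4.85e-01 2.60e-02 1.20e-01 3.05e+02 1.97e+02]
[4.86e-01 2.40e-02 1.17e-01 3.06e+02 1.97e+02]
[4.86e-01 2.20e-02 1.15e-01 3.07e+02 1.97e+02]
[4.87e-01 2.00e-02 1.10e-01 3.08e+02 1.97e+02]
[4.88e-01 1.80e-02 1.04e-01 3.09e+02 1.97e+02]
[4.88e-01 1.50e-02 1.01e-01 3.10e+02 1.97e+02]
[4.83e-01 3.10e-02 1.18e-01 3.03e+02 1.98e+02]
[4.83e-01 2.80e-02 1.18e-01 3.04e+02 1.98e+02]
[4.84e-01 2.60e-02 1.16e-01 3.05e+02 1.98e+02]
[4.84e-01 2.40e-02 1.16e-01 3.06e+02 1.98e+02]
[4.85e-01 2.20e-02 1.09e-01 3.07e+02 1.98e+02]
[4.85e-01 2.00e-02 1.08e-01 3.08e+02 1.98e+02]
[4.86e-01 1.80e-02 1.04e-01 3.09e+02 1.98e+02]
[4.87e-01 1.50e-02 9.80e-02 3.10e+02 1.98e+02]
```

```bash
cat >> h.py <<'E'
C=np.array([.5193,-.0095,0]);A=np.deg2rad(101.2)
EX=np.array([np.cos(A),np.sin(A),0]);EY=np.array([-np.sin(A),np.cos(A),0])
def w2b(X): d=np.array(X)-C; return np.array([d@EX,d@EY,d[2]])
def b2w(b): return C+EX*b[0]+EY*b[1]+np.array([0,0,b[2]])
def go(b):
    "units of moves from measured pose to box point b (m); yaw to A"
    o=manip.get_obs();y=o['ee_rot'][2];d=b2w(b)-o['tool_pos']
    print('d',(d@[np.cos(y),np.sin(y),0]*10).round(3),(d@[np.sin(y),-np.cos(y),0]*10).round(3),round(-d[2]*10,3),'turn',round(-(A-y)/1.5,3))
def st():
    o=manip.get_obs();print('t',round(o['t'],2),'box mm',(w2b(o['tool_pos'])*1000).round(1),'rpy',o['ee_rot'].round(3),'F',o['ft_force'].round(1),'w',round(o['gripper_width'],2))
E
python3 -c "
from h import *
go([-.185,0,.2]);st()"
```

```text
d 4.115 -1.059 0.261 turn -0.869
t 0.1 box mm [-395.8  368.9  226.1] rpy [-3.14  -0.     0.463] F [-0.3  0.3 -0.2] w 1.0
```

Request:
carry_out --pt "1 -1 0 -0.869" --pt "1 -1 0 -0.869" --pt "1 -1 0 -0.869" --pt "1 -1 0 -0.869" --pt "1 -1 0 -0.869" --pt "1 -1 0 -0.869" --pt "1 -1 0 -0.869" --pt "1 -1 0 -0.869" --pt "1 -1 0 -0.869" --pt "1 -1 0 -0.869" --pt "1 -1 0 -0.869" --pt "1 -1 0 -0.869" --grip 1 --newtons 20

```text
t: 1.1
tool_pos: [0.2791, -0.3355, 0.2265]
ee_rot: [-3.141, -0.001, 1.768]
ft_force: [0.6, -0.1, -0.8]
gripper_width: 0.18
gripper_force: 0.0
```

```bash
python3 -c "
from h import *
go([-.185,0,.2]);st()"
```

```text
d 0.875 2.991 0.265 turn 0.001
t 1.1 box mm [-273.1  298.9  226.5] rpy [-3.141e+00 -1.000e-03  1.768e+00] F [ 0.6 -0.1 -0.8] w 0.18
```

Request:
carry_out --pt "0.3 1 0 0" --pt "0.3 1 0 0" --pt "0.3 1 0 0" --pt "0.3 1 0 0"

```text
t: 1.43
tool_pos: [0.3742, -0.2849, 0.2265]
ee_rot: [3.14, -0.001, 1.767]
ft_force: [-0.7, -0.1, 0.1]
gripper_width: 0.004
gripper_force: 0.0
```

Request:
carry_out --pt "0.3 1 0 0" --pt "0.3 1 0 0" --pt "0.3 1 0 0" --pt "0.3 1 0 0"

```text
t: 1.77
tool_pos: [0.4662, -0.2363, 0.2262]
ee_rot: [3.141, -0.001, 1.768]
ft_force: [-1.6, 0.4, -1.2]
gripper_width: 0.008
gripper_force: 0.0
```

Request:
carry_out --pt "0.27 0.99 0.3 0" --pt "0.27 0.99 0.3 0" --pt "0.27 0.99 0.3 0" --pt "0.27 0.99 0.3 0" --pt "0.27 0.99 0.3 0"

```text
t: 2.18
tool_pos: [0.5549, -0.1924, 0.1956]
ee_rot: [-3.139, -0.001, 1.766]
ft_force: [-0.4, -0.6, -0.2]
gripper_width: 0.005
gripper_force: 0.0
```

```bash
python3 - <<'E'
from h import *
st();go([-.185,0,.076])
a,_=save('top','t1');b,_=save('wrist','w1')
a=cv2.resize(a[120:260,255:440],None,fx=2.1,fy=2.1); a=cv2.copyMakeBorder(a,0,400-a.shape[0],0,400-a.shape[1],0)
im=np.hstack([a,cv2.resize(b,(400,250)) if 0 else cv2.copyMakeBorder(cv2.resize(b,(400,250)),0,150,0,0,0)])
cv2.imwrite('pics/m1.png',cv2.cvtColor(im,cv2.COLOR_RGB2BGR))
E
```

```text
t 2.18 box mm [-186.3    0.6  195.6] rpy [-3.139e+00 -1.000e-03  1.766e+00] F [-0.4 -0.6 -0.2] w 0.0
d 0.013 0.006 1.196 turn 0.0
```

View pics/m1.png

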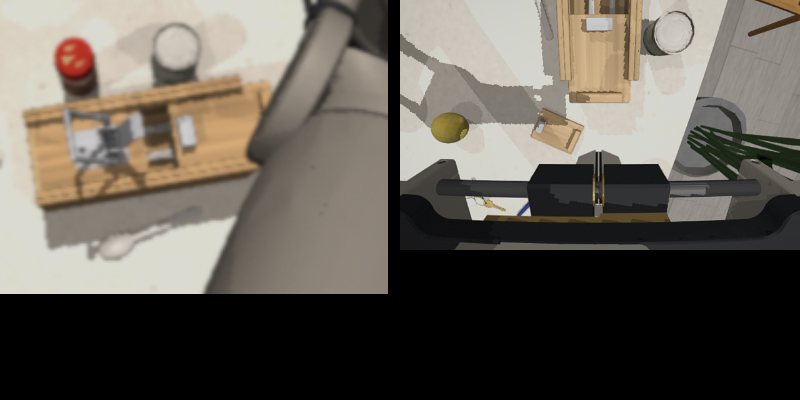

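The wrist view looks along the box with the batten at about (600,98) in the montage, centred on the fingers and unobstructed. I'll descend and push.

Request:
carry_out --pt "0 0 1 0" --pt "0 0 1 0" --pt "0 0 1 0" --pt "0 0 1 0"

```text
t: 2.62
tool_pos: [0.5519, -0.1923, 0.093]
ee_rot: [-3.135, -0.005, 1.764]
ft_force: [-0.8, 0.3, -0.2]
gripper_width: 0.005
gripper_force: 0.0
```

Request:
carry_out --pt "0 0 0.19 0" --pt "0 0 0.19 0" --pt "0.2 0 0.19 0" --pt "0.2 0 0.19 0"

```text
t: 2.95
tool_pos: [0.5514, -0.1715, 0.0797]
ee_rot: [3.141, -0.0, 1.766]
ft_force: [0.7, 0.7, -0.1]
gripper_width: 0.005
gripper_force: 0.0
```

Request:
carry_out --pt "0.04 0 0 0" --pt "0.08 0 0 0" --pt "0.12 0 0 0" --pt "0.16 0 0 0" --pt "0.2 0 0 0" --pt "0.24 0 0 0" --pt "0.28 0 0 0" --pt "0.28 0 0 0"

```text
t: 3.62
tool_pos: [0.546, -0.1442, 0.0776]
ee_rot: [-3.141, -0.001, 1.767]
ft_force: [0.0, -0.2, -0.4]
gripper_width: 0.005
gripper_force: 0.0
```

```bash
python3 -c "
from h import *
st()"
```

```text
t 3.62 box mm [-1.373e+02 -1.000e-01  7.760e+01] rpy [-3.141e+00 -1.000e-03  1.767e+00] F [ 0.  -0.2 -0.4] w 0.0
```

Request:
carry_out --pt "0.02 0 0 0" --pt "0.04 0 0 0" --pt "0.06 0 0 0" --pt "0.06 0 0 0"

```text
t: 3.95
tool_pos: [0.5455, -0.1397, 0.0778]
ee_rot: [3.141, 0.001, 1.767]
ft_force: [1.4, -3.7, -0.5]
gripper_width: 0.005
gripper_force: 2.0
```

Request:
carry_out --pt "0.01 0 0 0" --pt "0.02 0 0 0" --pt "0.03 0 0 0" --pt "0.03 0 0 0"

```text
t: 4.28
tool_pos: [0.5456, -0.1394, 0.0785]
ee_rot: [3.14, 0.006, 1.767]
ft_force: [0.4, -12.7, 1.1]
gripper_width: 0.006
gripper_force: 6.7
```

```bash
python3 - <<'E'
from h import *
st()
b,d=save('wrist','w2')
cv2.imwrite('pics/m2.png',cv2.cvtColor(b,cv2.COLOR_RGB2BGR))
E
```

```text
t 4.28 box mm [-132.6   -0.6   78.5] rpy [3.14  0.006 1.767] F [  0.4 -12.7   1.1] w 0.01
```

View pics/m2.png

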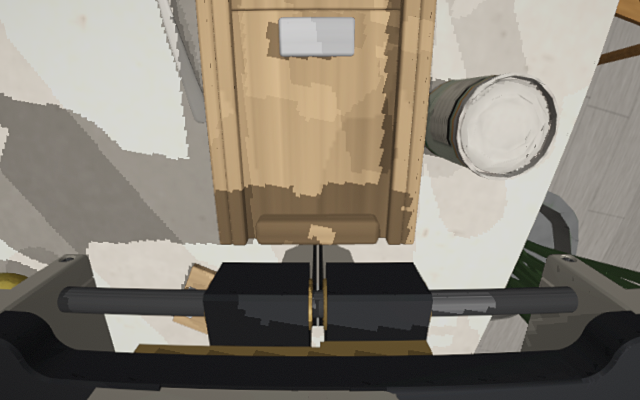

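The lid is home: 12.7 N on contact, and its end is flush with the walls at row 243. Now over the latch to the far side of the loop.

Request:
carry_out --pt "-0.15 0 0 0" --pt "-0.15 0 -0.5 0" --pt "-0.15 0 -1 0" --pt "-0.15 0 -1 0" --pt "-0.15 0 -1 0"

```text
t: 4.75
tool_pos: [0.5496, -0.1519, 0.1823]
ee_rot: [3.135, 0.004, 1.766]
ft_force: [0.3, -0.6, -0.6]
gripper_width: 0.004
gripper_force: 0.0
```

Request:
carry_out --pt "0.2 0 -0.7 0" --pt "0.6 0 -0.7 0" --pt "1 0 -0.7 0" --pt "1 0 -0.7 0"

```text
t: 5.08
tool_pos: [0.5271, -0.0489, 0.2486]
ee_rot: [3.141, -0.002, 1.768]
ft_force: [1.0, 0.1, -0.2]
gripper_width: 0.004
gripper_force: 0.0
```

Request:
carry_out --pt "1 0 0 0" --pt "1 0 0 0" --pt "1 0 0 0" --pt "1 0 0 0"

```text
t: 5.42
tool_pos: [0.507, 0.0485, 0.2464]
ee_rot: [-3.139, -0.002, 1.771]
ft_force: [0.4, -0.4, 0.1]
gripper_width: 0.004
gripper_force: 0.0
```

Request:
carry_out --pt "0.65 0 0 0" --pt "0.65 0 0 0" --pt "0.65 0 0 0" --pt "0.65 0 0 0"

```text
t: 5.75
tool_pos: [0.4958, 0.1088, 0.2467]
ee_rot: [-3.14, 0.0, 1.768]
ft_force: [-0.6, -0.9, -0.7]
gripper_width: 0.007
gripper_force: 0.0
```

```bash
python3 -c "
from h import *
st();go([.115,0,.152])"
```

```text
t 5.75 box mm [1.207e+02 1.000e-01 2.467e+02] rpy [-3.14   0.     1.768] F [-0.6 -0.9 -0.7] w 0.01
d -0.057 0.001 0.947 turn 0.001
```

Request:
carry_out --pt "0 0 0.95 0" --pt "0 0 0.95 0" --pt "0 0 0.95 0" --pt "0 0 0.95 0"

```text
t: 6.08
tool_pos: [0.4938, 0.107, 0.1485]
ee_rot: [-3.133, -0.001, 1.765]
ft_force: [-0.1, -0.2, 0.3]
gripper_width: 0.007
gripper_force: 0.0
```

Request:
carry_out --pt "-0.1 0 0 0" --pt "-0.2 0 0 0" --pt "-0.3 0 0 0" --pt "-0.37 0 0 0" --pt "-0.44 0 0 0" --pt "-0.51 0 0 0" --pt "-0.58 0 0 0" --pt "-0.65 0 0 0" --pt "-0.7 0 -0.05 0" --pt "-0.74 0 -0.08 0" --pt "-0.78 0 -0.1 0" --pt "-0.82 0 -0.1 0" --pt "-0.86 0 -0.1 0" --pt "-0.86 0 -0.1 0"

```text
t: 7.25
tool_pos: [0.5128, 0.024, 0.1627]
ee_rot: [3.142, 0.0, 1.766]
ft_force: [-1.0, -0.3, -0.3]
gripper_width: 0.005
gripper_force: 0.0
```

```bash
python3 - <<'E'
from h import *
st()
a,_=save('scene','s2');b,_=save('wrist','w3');t,_=save('top','t3')
im=np.vstack([np.hstack([cv2.resize(b[:,:],(480,300)),cv2.resize(a[120:260,270:410],(300,300))]),np.hstack([cv2.resize(t[120:245,255:455],(480,300)),np.zeros((300,300,3),np.uint8)])])
cv2.imwrite('pics/m3.png',cv2.cvtColor(im,cv2.COLOR_RGB2BGR))
E
```

```text
t 7.25 box mm [ 34.1  -0.2 162.7] rpy [3.142 0.    1.766] F [-1.  -0.3 -0.3] w 0.01
```

View pics/m3.png

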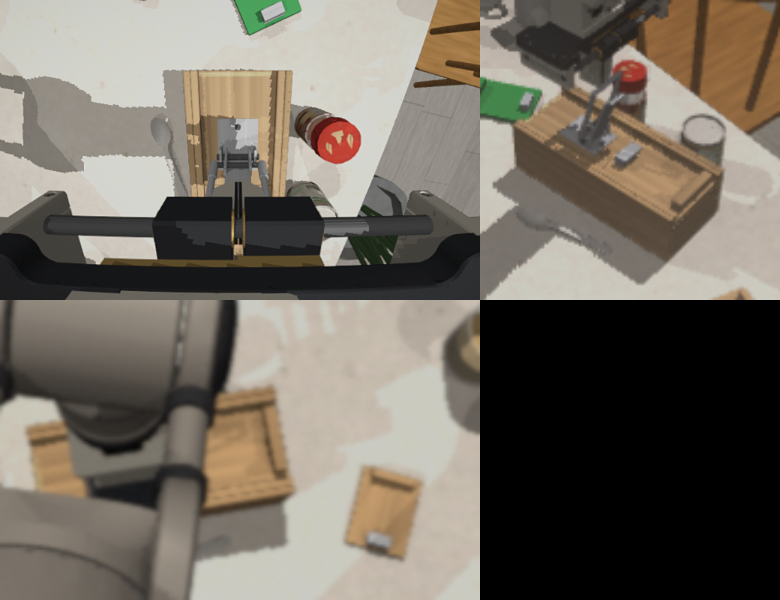

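In the scene crop the loop is near upright against the finger, about (615,85), and has not fallen yet. I'll push further.

Request:
carry_out --pt "-0.05 0 0 0" --pt "-0.1 0 0 0" --pt "-0.15 0 0 0" --pt "-0.2 0 0 0" --pt "-0.25 0 0 0" --pt "-0.25 0 0 0" --pt "-0.25 0 0 0"

```text
t: 7.98
tool_pos: [0.5176, -0.0004, 0.1627]
ee_rot: [-3.142, 0.0, 1.765]
ft_force: [0.8, 0.6, -0.0]
gripper_width: 0.006
gripper_force: 0.0
```

```bash
python3 - <<'E'
from h import *
st()
a,_=save('scene','s3')
cv2.imwrite('pics/m4.png',cv2.cvtColor(cv2.resize(a[140:240,280:400],(600,500),interpolation=cv2.INTER_CUBIC),cv2.COLOR_RGB2BGR))
z=load('s3')
for n,p in dict(pivot=(.035,0,.082),tip218=(-.011,0,.1475),bar218=(-.043,0,.0735),seat=(-.025,0,.0735)).items(): print(n,((proj(z,b2w(p))-[280,140])*5).round())
E
```

```text
t 7.98 box mm [ 9.300e+00 -1.000e-01  1.627e+02] rpy [-3.142  0.     1.765] F [ 0.8  0.6 -0. ] w 0.01
pivot [215. 207.]
tip218 [285. 154.]
bar218 [329. 286.]
seat [302. 270.]
```

View pics/m4.png

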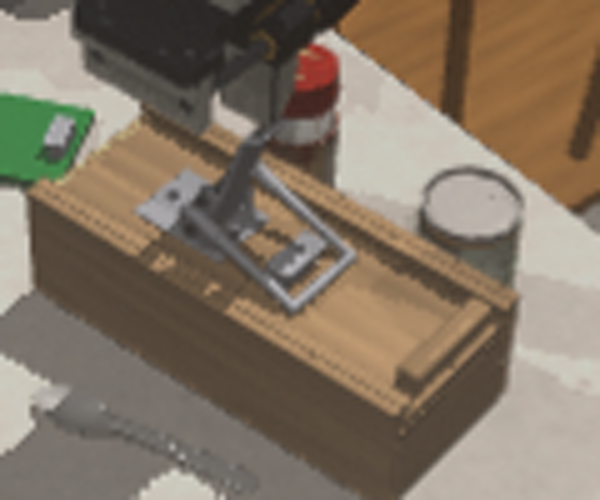

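The loop has fallen forward: the bar centre is at about (323,280), past the keeper at (295,255) and matching the predicted seat side. Now I'll go in front of the lever.

Request:
carry_out --pt "0 0 -0.3 0" --pt "-0.2 0 -0.3 0" --pt "-0.5 0 -0.3 0" --pt "-0.5 0 -0.3 0" --pt "-0.5 0 -0.1 0" --pt "-0.5 0 0.18 0" --pt "-0.5 0 0.18 0" --pt "-0.5 0 0.18 0"

```text
t: 8.7
tool_pos: [0.5263, -0.0484, 0.1439]
ee_rot: [-3.138, -0.002, 1.766]
ft_force: [-0.4, 0.0, 0.2]
gripper_width: 0.006
gripper_force: 0.0
```

```bash
python3 - <<'E'
from h import *
st();go([-.0035,0,.144])
E
```

```text
t 8.7 box mm [-39.6   0.7 143.9] rpy [-3.138e+00 -2.000e-03  1.766e+00] F [-0.4  0.   0.2] w 0.01
d 0.361 0.007 -0.001 turn 0.0
```

Request:
carry_out --pt "0.1 0 0 0" --pt "0.2 0 0 0" --pt "0.26 0 0 0" --pt "0.32 0 0 0" --pt "0.38 0 -0.02 0" --pt "0.43 0 -0.03 0" --pt "0.48 0 -0.05 0" --pt "0.53 0 -0.06 0" --pt "0.58 0 -0.06 0" --pt "0.63 0 -0.06 0" --pt "0.68 0 -0.06 0" --pt "0.72 0 -0.06 0" --pt "0.76 0 -0.05 0" --pt "0.8 0 -0.04 0" --pt "0.83 0 -0.03 0" --pt "0.86 0 -0.03 0" --pt "0.86 0 -0.03 0"

```text
t: 10.12
tool_pos: [0.5103, 0.0358, 0.1475]
ee_rot: [-3.141, -0.0, 1.767]
ft_force: [-0.3, -0.6, 0.5]
gripper_width: 0.003
gripper_force: 0.0
```

```bash
python3 - <<'E'
from h import *
st()
a,_=save('scene','s4')
cv2.imwrite('pics/m5.png',cv2.cvtColor(cv2.resize(a[140:240,280:400],(600,500),interpolation=cv2.INTER_CUBIC),cv2.COLOR_RGB2BGR))
E
```

```text
t 10.12 box mm [ 46.2  -0.  147.5] rpy [-3.141 -0.     1.767] F [-0.3 -0.6  0.5] w 0.0
```

View pics/m5.png

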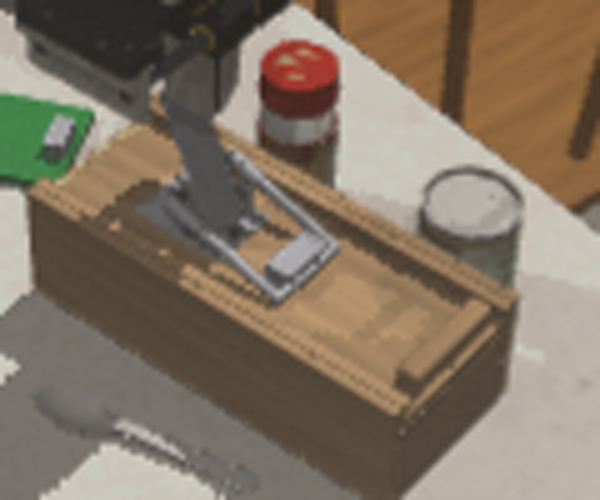

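The lever is past upright and the bar is drawn up against the -x side of the keeper, about (310,265). I'll continue the arc down.

Request:
carry_out --pt "0.06 0 0.03 0" --pt "0.12 0 0.06 0" --pt "0.185 0 0.09 0" --pt "0.22 0 0.125 0" --pt "0.26 0 0.16 0" --pt "0.3 0 0.195 0" --pt "0.33 0 0.23 0" --pt "0.355 0 0.27 0" --pt "0.38 0 0.31 0" --pt "0.405 0 0.35 0" --pt "0.42 0 0.39 0" --pt "0.435 0 0.435 0" --pt "0.45 0 0.48 0" --pt "0.46 0 0.52 0" --pt "0.47 0 0.56 0" --pt "0.475 0 0.59 0" --pt "0.475 0 0.59 0"

```text
t: 11.58
tool_pos: [0.5012, 0.0819, 0.089]
ee_rot: [-3.141, 0.0, 1.766]
ft_force: [-2.7, -0.9, 5.4]
gripper_width: 0.005
gripper_force: 2.6
```

Request:
carry_out --pt "0 0 0.02 0" --pt "0 0 0.04 0" --pt "0 0 0.04 0"

```text
t: 11.83
tool_pos: [0.5015, 0.082, 0.088]
ee_rot: [3.14, 0.001, 1.767]
ft_force: [-10.8, -0.6, 32.4]
gripper_width: 0.004
gripper_force: 15.9
```

```bash
python3 - <<'E'
from h import *
st()
E
```

```text
t 11.83 box mm [93.2 -0.3 88. ] rpy [3.140e+00 1.000e-03 1.767e+00] F [-10.8  -0.6  32.4] w 0.0
```

Firm stop at z=88 mm with 32 N. I'll lift clear and look.

Request:
carry_out --pt "0 0 -0.5 0" --pt "0 0 -1 0" --pt "0 0 -1 0" --pt "0 0 -1 0"

```text
t: 12.17
tool_pos: [0.5039, 0.082, 0.1893]
ee_rot: [3.132, 0.002, 1.766]
ft_force: [0.2, 0.0, -0.2]
gripper_width: 0.008
gripper_force: 0.0
```

Request:
carry_out --pt "-1 0 -0.3 0" --pt "-1 0 -0.3 0" --pt "-1 0 -0.3 0" --pt "-1 0 -0.3 0" --pt "-1 0 -0.3 0"

```text
t: 12.58
tool_pos: [0.5205, -0.017, 0.2137]
ee_rot: [-3.14, -0.001, 1.764]
ft_force: [0.1, 0.3, 0.3]
gripper_width: 0.009
gripper_force: 0.0
```

```bash
python3 - <<'E'
from h import *
st()
a,_=save('scene','s5');b,d=save('wrist','w5')
im=np.hstack([cv2.resize(a[140:240,280:400],(480,400),interpolation=cv2.INTER_CUBIC),cv2.resize(b[:300,200:440],(320,400))])
cv2.imwrite('pics/m6.png',cv2.cvtColor(im,cv2.COLOR_RGB2BGR))
z=load('w5')
for x in (.05,.07,.09,.11):
    u,v=proj(z,b2w((x,0,.085)));print(x,u.round(),v.round(),w2b(bydepth(z,u,v)).round(4) if 1<v<398 else '')
E
```

```text
t 12.58 box mm [ -7.6   0.3 213.7] rpy [-3.140e+00 -1.000e-03  1.764e+00] F [0.1 0.3 0.3] w 0.01
0.05 318.0 134.0 [0.0503 0.     0.0882]
0.07 318.0 111.0 [0.0701 0.     0.088 ]
0.09 318.0 87.0 [0.0899 0.     0.0878]
0.11 318.0 63.0 [0.1096 0.     0.0883]
```

View pics/m6.png

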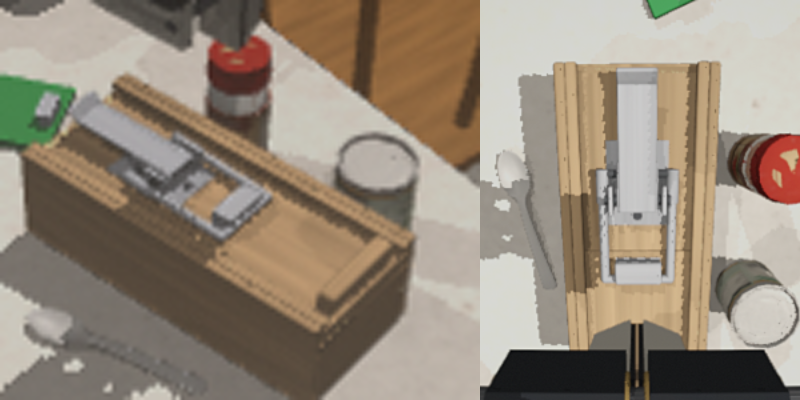

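The lever lies flat, with constant depth at z=88 mm along its length. In the wrist view the loop bar is hooked behind the keeper at (640,280). The lid is home, the jar, tin and spoon are undisturbed, and the robot is clear, so I'm handing in.

```bash
python3 -c "
from station import manip
print(manip.job_done())"
```

```text
the job is handed in; nothing more can be done
None
```

The box is closed and handed in at about 12.6 s: the lid is home, the loop is hooked behind the keeper, the lever is pressed flat, and the jar, tin and spoon look undisturbed in the last pictures.

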